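Set up the clip-on inspection lamp opposite the brake disc

ROBOT

A 7-joint arm with a two-finger parallel gripper is mounted at the origin on the work surface. World frame = base frame: x ahead of the robot, y to its left, z up, the work surface at z = 0. Lengths are in m, angles in rad, forces in N, time in s.
With the tool pointing down it reaches from about 0.35 to 0.775 m from the base axis. Payload 3.1 kg.
Tool frame: the origin (TCP) lies between the finger pads; the fingertips stand 11 mm ahead of it and the grasp point (between the pads) lies 8 mm behind it (r.tip_extent is the distance from the TCP to the fingertips, in m); z points along the fingers, y is the line along which they close (so a half turn about z gives the same grasp; the last joint's range is limited). The gripper opens to 85 mm and grips with 20 to 120 N. Pads are 22 mm wide; open, the fingers measure 114 mm over their backs; the gripper's body (76 mm by 85 mm) begins 54 mm behind the grasp point. The pads swing forward as they close: fully open they stand 13 mm farther back than shut.
Start: joints at [-1.335, 0.311, 0.014, 1.512, -0.004, 1.319, -0.027], TCP at [0.151, 0.529, 0.242] pointing down, gripper open.
Joint ranges: [-2.7, 2.7], [-0.3, 1.91], [-1.27, 1.3], [0.12, 2.57], [-1.44, 4.58], [0.2, 2.03], [-3.05, 3.05]. Speed limits (rad/s): [2.79, 2.79, 3.14, 3.14, 3.14, 3.14, 3.14].

INTERFACE

Orientations are given as a unit quaternion [x, y, z, w].
In Python, from workcell import telemetry, optics, order, models, r gives the robot as it stands.
- The arm moves only by the tool send_rows, never from a script. Its argument "series" is a list of rows, each a list of 2 entries, a list of its own where there are three numbers: the shift along the tool's x, y, z scaled (see below), then the turn, a rotation vector about the tool's x, y, z scaled (see below). A call has 1 to 20 rows; each row shifts and turns the commanded pose from where the row before left it, along the tool's axes as they then stand; what a row does not reach is not made up. The controller multiplies each number of a shift by 60 cm and each number of a turn by 0.08 rad. A row lasts 1/12 s, in which the tool goes at most 41.7 mm and 7.16 degrees, less where a joint would pass 70% of its speed; a pose out of reach is approached as far as the arm can. A call with a number of a shift or a turn outside -1 to 1 is refused whole. A call with a gripper value outside its range is refused whole. "claw" is the closure, from -1 (fully open) to 1 (shut), set as the call begins (left out, the last holds). The fingers move at their own pace and stop on an object; "newtons" is the grip in N (left out, the last holds). Time passes only in rows, so rows that do not move let the fingers close. It gives the time, the measured TCP pose, the force, the opening and the grip force at its end, in the units of the state.
- telemetry.get_state(): the state, without advancing time (a new reading comes with each control period).
- optics.get_image(name): name is "scene" or "top" or "wrist"; returns the picture (480x640x3 uint8, red, green, blue); there is no depth.
- optics.camera_params(name): a dict with "mtx" (3x3 intrinsics, pixels), "rvec" (rotation vector, rad) and "tvec" (3), from world to camera coordinates, as OpenCV has them. Camera axes: x right, y down, z forward; pixel columns grow to the right and rows downward; lengths in m; the calibration is good to about 2 mm. A picture is of the moment at which its call begins: read the wrist's pose just before it. camera_params takes no time and is no camera call; for the wrist camera it gives the pose at the moment of the call.
- order.job_done(): hands the job in; it is judged then, once.
Trained networks look in the newest picture that a camera, given by its name, has taken for a name from the list of things; names that differ only in an ending like _2 or _b are one class to them, and where a whole thing is asked for, a point or a joint stands for the part that bears it (a point fixed in the world has none). Each returns a list of dicts, best first, with "score" (0 to 1); they miss things now and then, are a little off and sometimes report something else, mostly with a low value. They report only what shows in the picture. A call takes as long as a camera call.
- models.search_frame(camera, query): "centre" ([x, y, z] in m, in world coordinates, good to about 4 mm: the middle of the surface that is visible of it).
- models.regions_of(camera, query): "region" (480x640 bool, what is visible of it).
- models.place_of(camera, query): "centre" ([x, y, z] in m, in world coordinates, good to about 4 mm: a listed point, or the origin of a listed thing).
The state is a dict: "time_s": time; "qpos": joint angles; "dq": joint speeds; "tau": joint torques, N m; "ee_pos": TCP position; "orientation": TCP orientation; "force": force on the tool from outside, world axes, zero at the start; "ft_torque": the same for the moment, N m; "finger_gap": opening from 0.0 (shut) to 1.0 (fully open); "gripper_force": force on a finger pad.
Only numpy, scipy, OpenCV 4.12 (cv2) and the standard library are available. Lean on these libraries where they do the work, as an engineer would, in place of code of your own. Each camera call takes 0.05 s, during which the arm holds its last target. There are 200 camera calls.

TASK

Get the light ready for checking the brake disc: first slide the lamp carrier along its track until its upright plate stands opposite the centre of the disc, then take the clip-on lamp off its parking stand and clip it well down over the top edge of the carrier's plate, upright and with its lens towards the disc. Let go of the lamp and leave the can, the oil filter and the wrench where they are.

Things in the scene. Friction and masses are not known exactly. Their poses are not given: they have to be found in the camera images.
- lamp: Clip-on cordless lamp, black plastic, 0.21 kg, like a big clothes peg standing nose down: a +y half and a -y half on a sprung hinge along x. Origin: between the jaw tips (lowest point) when clipped; z up. Jaw pads 26 mm wide (x), 0 to 24 mm up, 10 mm apart clipped. Frame belongs to the +y half: squeezed evenly, it tilts about x by half of lamp_clip.
- lamp_hinge (a point): Middle of the hinge pin, 50 mm above the lamp's origin. A plate can enter the jaws 44 mm deep, up to the pin (12 mm thick). The jaw tips gape about 32 mm when fully open.
- lamp_handles (a point): Point midway between the handles where the finger pads should squeeze them along the lamp's y, from above: 93 mm over the lamp's origin. Handles are 26 mm wide (x) and end 110 mm over the origin; clipped they form a V, 59 mm over their outsides at the top; fully squeezed about 33 mm, nearly parallel. About 15 N opens the jaws fully; letting go shuts them.
- lamp_clip (a joint): Hinge angle of the lamp's clip, rad: 0 when clipped on a 10 mm plate (as at the start), grows as the jaws open, 0.45 fully open (a hard stop), about -0.19 shut on nothing. Sprung towards shut.
- lamp_lens (a point): Centre of the white lens on the end of the lamp's round head: 63 mm along +x and 54 mm up from the lamp's origin, axes as the lamp's. The head is 48 mm across and begins 26 mm off the middle; a battery box sticks out to 62 mm on the -x side. Both lie 30 to 78 mm above the origin.
- stand_top (a point): Middle of the top edge of the parking stand's steel plate, 80 mm above the bench. The stand is fixed: foot 90 x 70 x 14 mm, upright plate 50 mm wide (x), 10 mm thick (y). The lamp starts clipped on it about 34 mm deep, up to 8 mm off its middle, lens towards the stand's +x; lift it straight up with the jaws open.
- plate_top (a point): Middle of the top edge of the lamp carrier's steel plate, 100 mm above the bench. Plate 50 mm wide (x), 10 mm thick (y), free above 42 mm over the bench; below it a grey block 70 x 50 mm. Axes as the track's: y along it, x across it towards the disc, z up. It slides stiffly (about 3 N) along y and stays where left; the plate can be pinched across y from above and drawn along.
- carrier (a joint): Position of the carrier along its track, m: 0 at the -y end to 0.24 at the +y end.
- disc_center (a point): Centre of the top of the brake disc, at its centre hole, 45 mm above the bench. The disc is fixed, lies flat beyond the track on its +x side, 200 mm across, 22 mm thick, with a raised hat 130 mm across. The carrier is in line with it when this point has y = 0 in the axes of plate_top.
- can: Bystander: closed grey can, 66 mm across, 160 mm high, standing loose. Origin at the centre of its underside.
- oil_filter: Bystander: white oil filter, 76 mm across, 90 mm high, standing loose. Origin at the centre of its underside.
- wrench: Bystander: steel wrench 190 mm long, lying loose along its x. Origin at its middle.

How it is judged:
By the outcome, as a careful person would: the job done as asked, in the order asked, and still so for the second after the job is handed in, with the robot touching nothing.
It also fails if it takes over 54 s, if anything falls off the work surface, if the arm or the gripper's body presses on something with over 40 N, if the wrist force passes 120 N, or if a joint passes its speed limit or range.

## Working session

There is one attempt and no reset: what is moved stays moved. The work goes in short steps, Python scripts to look and compute and a tool call to move; the robot and the scene stay as the last step left them, time stands still between calls to the robot, and variables do not carry over. Pictures are saved under pics/ and viewed, at most 10 in all, crops included, and the job is handed in when it is done.

Besides the shell and the picture viewer there is one more tool, called after "Request:" as a command line: name --argument value ..., lists and objects as JSON in quotes. send_rows: Moves the arm, as the interface text tells. Its arguments: {"type":"object","properties":{"series":{"type":"array"},"claw":{"type":"number"},"newtons":{"type":"number"}},"required":["series"]}

```bash
ls; mkdir -p pics
python3 - <<'E'
from workcell import telemetry, optics, order, models, r
import cv2, numpy as np
s=telemetry.get_state();print(s)
for c in ("scene","top"):
    im=optics.get_image(c);cv2.imwrite(f"pics/{c}0.png",im[:,:,::-1])
    for q in ("lamp","lamp_hinge","lamp_handles","lamp_lens","stand_top","plate_top","disc_center","can","oil_filter","wrench"):
        l=models.place_of(c,q)
        print(c,q,[(np.round(d["centre"],3).tolist(),round(d["score"],2)) for d in l[:2]])
a=cv2.imread("pics/scene0.png");b=cv2.imread("pics/top0.png")
E
```

```text
pics
{'time_s': 0.0, 'qpos': array([-1.33469648,  0.31176545,  0.01400723,  1.51311654, -0.00441509,
        1.31916656, -0.02717691]), 'dq': array([-0.00021611, -0.00013495, -0.00013986, -0.00137278,  0.00053555,
       -0.00208565,  0.00041565]), 'tau': array([-1.65704574e-05, -3.79912627e+01,  1.46062612e-01, -2.30594587e+01,
        1.22054428e-02,  1.34266188e-02, -7.91397497e-06]), 'ee_pos': array([0.1506258 , 0.52822392, 0.24117521]), 'orientation': array([ 1.38413341e-01,  9.90373807e-01, -1.20615801e-03, -1.23659227e-04]), 'force': array([-0.1527333 ,  0.41402441, -0.18816475]), 'ft_torque': array([ 0.0183632,  0.0298694, -0.0175267]), 'gripper_force': 0.0, 'finger_gap': 1.0019259596228156}
scene lamp [([0.468, -0.289, 0.046], 0.74)]
scene lamp_hinge [([0.461, -0.292, 0.099], 0.78)]
scene lamp_handles [([0.461, -0.284, 0.144], 0.72)]
scene lamp_lens [([0.516, -0.315, 0.101], 0.94)]
scene stand_top [([0.738, -0.005, 0.049], 0.58), ([0.461, -0.288, 0.084], 0.55)]
scene plate_top [([0.576, 0.043, 0.1], 0.55)]
scene disc_center [([0.737, -0.007, 0.047], 0.65)]
scene can [([0.441, 0.283, -0.002], 0.87)]
scene oil_filter [([0.613, -0.299, 0.0], 0.67)]
scene wrench [([0.419, 0.028, 0.002], 0.88)]
top lamp [([0.461, -0.286, 0.042], 0.76)]
top lamp_hinge [([0.458, -0.291, 0.098], 0.58)]
top lamp_handles [([0.458, -0.283, 0.139], 0.77)]
top lamp_lens [([0.52, -0.319, 0.1], 0.59), ([0.444, 0.288, -0.003], 0.28)]
top stand_top [([0.464, -0.29, 0.081], 0.83)]
top plate_top [([0.575, 0.041, 0.102], 0.88)]
top disc_center [([0.74, -0.007, 0.043], 0.56)]
top can [([0.442, 0.287, -0.002], 0.85), ([0.46, -0.287, 0.138], 0.47)]
top oil_filter [([0.622, -0.304, 0.0], 0.95), ([0.462, -0.289, 0.141], 0.44)]
top wrench [([0.414, 0.027, -0.002], 0.64)]
```

View pics/scene0.png

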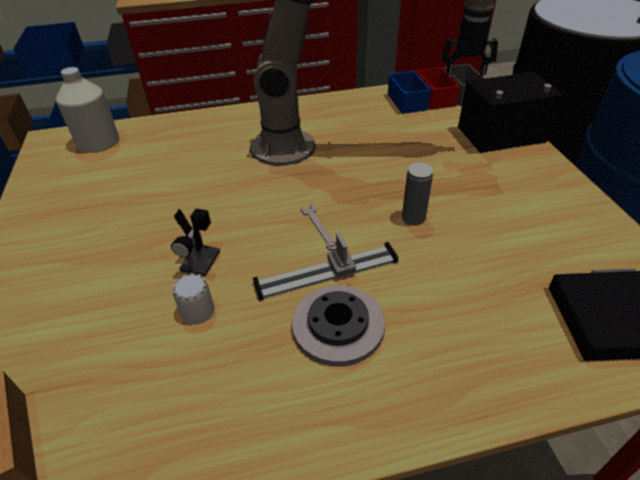

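View pics/top0.png

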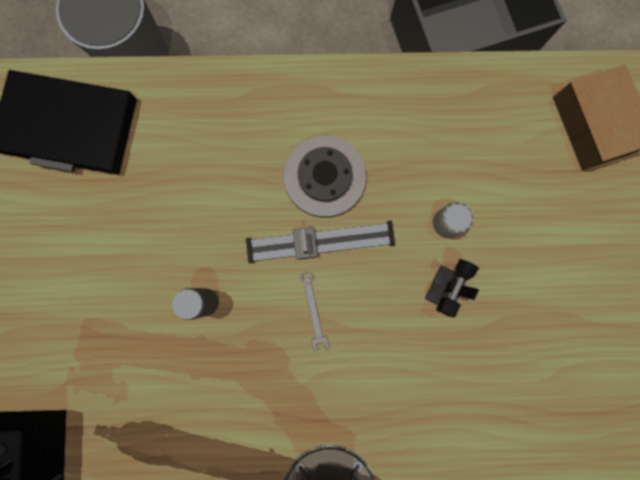

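Scene view: the lamp is on its stand at (195,240), the carrier plate at (341,248) on the track, and the disc at (338,318). Top view: track ends at (250,250) and (393,234), carrier at (305,243), disc centre at (325,174), lamp at (455,288).

```bash
cat > h.py <<'E'
from workcell import telemetry, optics, order, models, r
import cv2, numpy as np
from scipy.spatial.transform import Rotation as R
def cam(c):
    p=optics.camera_params(c);return np.array(p["mtx"]),cv2.Rodrigues(np.array(p["rvec"],float))[0],np.array(p["tvec"],float).ravel()
def ray(P,uv):
    K,Rm,t=P;d=Rm.T@np.linalg.solve(K,[uv[0],uv[1],1.]);return -Rm.T@t,d
def onz(P,uv,z):
    o,d=ray(P,uv);return o+d*(z-o[2])/d[2]
def proj(P,X):
    K,Rm,t=P;q=K@(Rm@np.asarray(X,float)+t);return q[:2]/q[2]
def tri(obs):
    A=np.zeros((3,3));b=np.zeros(3)
    for P,uv in obs:
        o,d=ray(P,uv);d/=np.linalg.norm(d);M=np.eye(3)-np.outer(d,d);A+=M;b+=M@o
    return np.linalg.solve(A,b)
def plan(pos,yaw):
    "units for: turn first (tool z etc.), then shift in turned tool axes. yaw=world yaw of tool y"
    s=telemetry.get_state();R0=R.from_quat(s["orientation"])
    y=np.array([np.cos(yaw),np.sin(yaw),0]);z=np.array([0,0,-1.]);R1=R.from_matrix(np.c_[np.cross(y,z),y,z])
    print("t",round(s["time_s"],2),"pos",s["ee_pos"].round(4),"F",s["force"].round(1),"gap",round(s["finger_gap"],3))
    print("turn units",((R0.inv()*R1).as_rotvec()/.08).round(3),"shift units",(R1.inv().apply(np.array(pos)-s["ee_pos"])/.6).round(4))
E
python3 - <<'E'
from h import *
P=cam("top");K,Rm,t=cam("wrist");print("wrist pos",-Rm.T@t,"axes",Rm.round(2).tolist(),K[0,0])
a=onz(P,(250,250),.02);b=onz(P,(392.5,234),.02);print(a,b,np.degrees(np.arctan2(*(a-b)[[1,0]])))
plan([.555,.02,.27],np.radians(96))
E
```

```text
wrist pos [0.08121239 0.54877645 0.37433988] axes [[0.27, 0.96, 0.0], [0.92, -0.26, 0.29], [0.28, -0.08, -0.96]] 348.75612446601457
[0.56029551 0.17384368 0.02      ] [ 0.59120414 -0.16558304  0.02      ] 95.20307681094225
t 1.1 pos [0.1508 0.529  0.2423] F [ 0.2 -1.   0.4] gap 0.997
turn units [ 1.00e-03  1.00e-03 -4.78e+00] shift units [-0.5813 -0.914  -0.0461]
```

Request:
send_rows --series '[[[0, 0, -0.005], [0, 0, -0.96]], [[0, 0, -0.01], [0, 0, -0.96]], [[0, 0, -0.01], [0, 0, -0.96]], [[0, 0, -0.01], [0, 0, -0.96]], [[0, 0, -0.01], [0, 0, -0.94]]]' --claw -1 --newtons 25

```text
time_s: 1.52
ee_pos: [0.1508, 0.5289, 0.2696]
orientation: [-0.054, 0.999, -0.0, 0.0]
force: [0.5, 0.7, 0.3]
finger_gap: 1.002
gripper_force: 0.0
```

Request:
send_rows --series '[[[-0.015, -0.024, 0], [0, 0, 0]], [[-0.03, -0.0465, 0], [0, 0, 0]], [[-0.03, -0.0465, 0], [0, 0, 0]], [[-0.03, -0.0465, 0], [0, 0, 0]], [[-0.03, -0.0465, 0], [0, 0, 0]], [[-0.03, -0.0465, 0], [0, 0, 0]], [[-0.03, -0.0465, 0], [0, 0, 0]], [[-0.03, -0.0465, 0], [0, 0, 0]], [[-0.03, -0.0465, 0], [0, 0, 0]], [[-0.03, -0.0465, 0], [0, 0, 0]], [[-0.03, -0.0465, 0], [0, 0, 0]], [[-0.03, -0.0465, 0], [0, 0, 0]], [[-0.03, -0.0465, 0], [0, 0, 0]], [[-0.03, -0.0465, 0], [0, 0, 0]], [[-0.03, -0.0465, 0], [0, 0, 0]], [[-0.03, -0.0465, 0], [0, 0, 0]], [[-0.03, -0.0465, 0], [0, 0, 0]], [[-0.03, -0.0465, 0], [0, 0, 0]], [[-0.03, -0.0465, 0], [0, 0, 0]], [[-0.025, -0.051, 0], [0, 0, 0]]]'

```text
time_s: 3.18
ee_pos: [0.5552, 0.0207, 0.2693]
orientation: [-0.053, 0.999, 0.0, 0.0]
force: [0.5, 1.0, 0.3]
finger_gap: 0.998
gripper_force: 0.0
```

Request:
send_rows --series '[[[0, 0, 0], [0, 0, 0]], [[0, 0, 0], [0, 0, 0]], [[0, 0, 0], [0, 0, 0]]]'

```text
time_s: 3.43
ee_pos: [0.5539, 0.0216, 0.2691]
orientation: [-0.052, 0.999, 0.0, -0.0]
force: [0.2, 0.2, -0.6]
finger_gap: 1.0
gripper_force: 0.0
```

Run:
```python
from h import *
plan([.575,.04,.20],np.radians(95.5))
P=cam("wrist")
im=optics.get_image("wrist");cv2.imwrite("pics/w1.png",im[:,:,::-1])
for q in ("plate_top","disc_center"):
    print(q,[(np.round(d["centre"],4).tolist(),round(d["score"],2),proj(P,d["centre"]).round(1)) for d in models.place_of("wrist",q)[:2]])
import pickle;pickle.dump(P,open("P1.pkl","wb"))
```

```text
t 3.43 pos [0.5539 0.0216 0.2691] F [ 0.2  0.2 -0.6] gap 1.0
turn units [ 0.012 -0.007  0.108] shift units [-0.038   0.0271  0.1151]
plate_top [([0.5772, 0.0424, 0.0968], 0.85, array([347. , 246.8]))]
disc_center [([0.7401, -0.002, 0.0477], 0.76, array([290.7, 361.1]))]
```

View pics/w1.png

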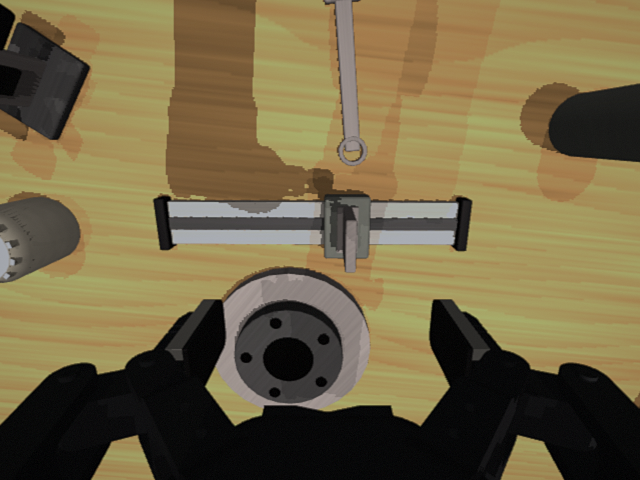

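Run:
```python
import cv2,numpy as np
im=cv2.imread("pics/w1.png")
a=cv2.resize(im[185:285,300:400],None,fx=6,fy=6,interpolation=cv2.INTER_NEAREST)
cv2.imwrite("pics/w1c.png",np.clip(a.astype(int)*1.5,0,255).astype(np.uint8))
```

```text
(no output)
```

View pics/w1c.png

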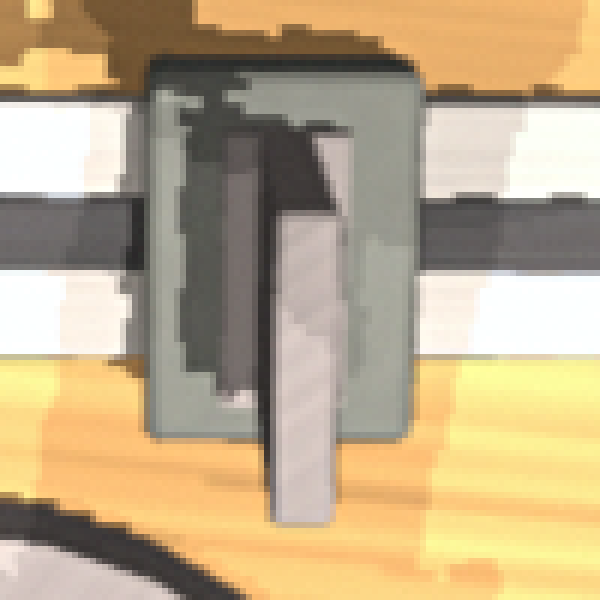

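Run:
```python
from h import *
import pickle;P=pickle.load(open("P1.pkl","rb"))
im=cv2.imread("pics/w1.png");hsv=cv2.cvtColor(im,cv2.COLOR_BGR2HSV).astype(int)
pt=[]
for u in list(range(180,318,6))+list(range(380,450,6)):
    col=hsv[225:262,u,1]; g=np.diff(col); pt.append((u,225.5+np.argmax(g)))
pt=np.array(pt,float);print(pt[::6].tolist())
vx,vy,x0,y0=cv2.fitLine(pt.astype(np.float32),cv2.DIST_HUBER,0,.01,.01).ravel()
a=onz(P,(180,y0+(180-x0)*vy/vx),.02);b=onz(P,(450,y0+(450-x0)*vy/vx),.02)
yaw=np.arctan2(*(b-a)[[1,0]]);print("yaw",np.degrees(yaw))
# plate corners
c=[onz(P,q,.1) for q in [(345.8,220.3),(355.5,220.3),(355.5,272.5),(345.3,272.5)]]
m=np.mean(c,0);print("plate",m,"len",np.linalg.norm((c[0]+c[1]-c[2]-c[3])/2),"w",np.linalg.norm(c[0]-c[1]))
l=(c[2]+c[3]-c[0]-c[1]);print("plate yaw+90",np.degrees(np.arctan2(l[1],l[0]))+90)
# disc: outer hat circle / hole by ellipse
gray=cv2.cvtColor(im,cv2.COLOR_BGR2GRAY)
mk=((gray<28).astype(np.uint8)); mk=mk[330:390,260:318].copy()
n,lab,st,ce=cv2.connectedComponentsWithStats(mk);i=1+np.argmax(st[1:,4]);print("hole",st[i],ce[i]+[260,330])
uv=ce[i]+[260,330]
D=onz(P,uv,.045);print("disc",D, "top view",onz(cam("top"),(325,173.5),.045))
yv=np.array([np.cos(yaw),np.sin(yaw)]);print("dy",(D-m)[:2]@yv)
T=cam("top");print("plate top in topcam proj",proj(T,m),proj(cam("scene"),m))
```

```text
[[180.0, 243.5], [216.0, 243.5], [252.0, 243.5], [288.0, 243.5], [386.0, 244.5], [422.0, 244.5]]
yaw 95.67497063920345
plate [0.57606834 0.04528859 0.1       ] len 0.04970100641984417 w 0.008600465296395564
plate yaw+90 96.83820597207185
hole [   3    8   50   43 1707] [287.85705917 358.86115993]
disc [ 0.73938118 -0.00567138  0.045     ] top view [ 0.73556135 -0.00741392  0.045     ]
dy -0.06685939848599122
plate top in topcam proj [303.11207738 238.62652825] [340.02538527 239.22723713]
```

Request:
send_rows --series '[[[-0.012, 0.01, 0.03], [0, 0, 0.06]], [[-0.012, 0.01, 0.05], [0, 0, 0]], [[-0.012, 0.01, 0.05], [0, 0, 0]], [[-0.004, 0.004, 0.05], [0, 0, 0]], [[0, 0, 0.002], [0, 0, 0]], [[0, 0, 0], [0, 0, 0]], [[0, 0, 0], [0, 0, 0]]]'

```text
time_s: 4.17
ee_pos: [0.5766, 0.044, 0.1619]
orientation: [-0.05, 0.999, -0.0, 0.001]
force: [-0.9, 0.3, 0.5]
finger_gap: 0.998
gripper_force: 0.0
```

Run:
```python
from h import *
import pickle
plan([.576,.044,.072],np.radians(95.7))
P=cam("wrist");im=optics.get_image("wrist")
im=im[:,:,::-1];cv2.imwrite("pics/w2.png",im)
print(proj(P,[.576,.0445,.1]))
print([(np.round(d["centre"],4).tolist(),proj(P,d["centre"]).round(1)) for d in models.place_of("wrist","plate_top")[:1]])
pickle.dump(P,open("P2.pkl","wb"))
```

```text
t 4.17 pos [0.5766 0.044  0.1619] F [-0.9  0.3  0.5] gap 0.998
turn units [-0.002  0.03   0.013] shift units [1.000e-03 1.000e-04 1.498e-01]
[328.33038206 261.85263318]
[([0.5776, 0.0467, 0.097], array([331.7, 262.9]))]
```

View pics/w2.png

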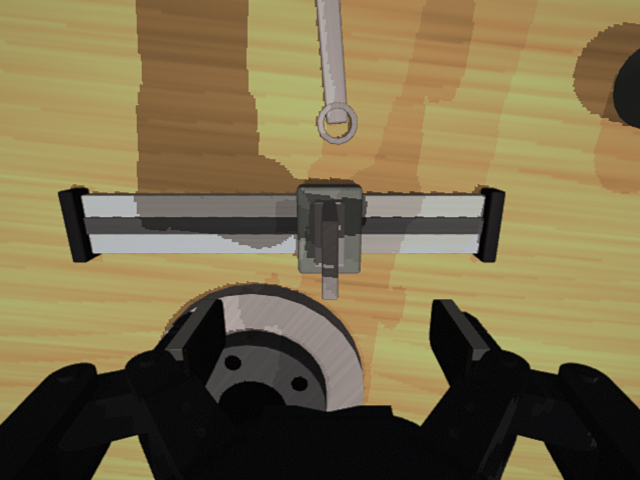

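The plate's top edge is at about (330,260), midway between the fingers. This agrees with the first view at a height of 0.1 m.

Request:
send_rows --series '[[[0, 0, 0.03], [0, 0, 0]], [[0, 0, 0.03], [0, 0, 0]], [[0, 0, 0.03], [0, 0, 0]], [[0, 0, 0.03], [0, 0, 0]], [[0, 0, 0.02], [0, 0, 0]], [[0, 0, 0.01], [0, 0, 0]], [[0, 0, 0], [0, 0, 0]]]'

```text
time_s: 4.85
ee_pos: [0.5756, 0.0437, 0.0698]
orientation: [-0.05, 0.999, -0.0, -0.0]
force: [-0.3, -0.5, -0.4]
finger_gap: 1.0
gripper_force: 0.0
```

Request:
send_rows --series '[[[0, 0, 0], [0, 0, 0]], [[0, 0, 0], [0, 0, 0]], [[0, 0, 0], [0, 0, 0]], [[0, 0, 0], [0, 0, 0]], [[0, 0, 0], [0, 0, 0]], [[0, 0, 0], [0, 0, 0]], [[0, 0, 0], [0, 0, 0]], [[0, 0, 0], [0, 0, 0]], [[0, 0, 0], [0, 0, 0]], [[0, 0, 0], [0, 0, 0]]]' --claw 1 --newtons 25

```text
time_s: 5.68
ee_pos: [0.5761, 0.0442, 0.0705]
orientation: [-0.05, 0.999, 0.0, 0.0]
force: [-0.5, 1.1, 3.6]
finger_gap: 0.114
gripper_force: 27.0
```

Run:
```python
from h import *
yv=np.array([np.cos(np.radians(95.7)),np.sin(np.radians(95.7)),0])
p=telemetry.get_state()["ee_pos"]
D=np.array([.738,-.0062,0]);print("dy from TCP",(D-p)@yv,"plate x-axis yaw5.7; target",p+((D-p)@yv)*yv)
plan(p+((D-p)@yv)*yv,np.radians(95.7))
```

```text
dy from TCP -0.06619549295947877 plate x-axis yaw5.7; target [ 0.58266654 -0.02170434  0.07052342]
t 5.68 pos [0.5761 0.0442 0.0705] F [-0.5  1.1  3.6] gap 0.114
turn units [0.006 0.007 0.008] shift units [ 0.     -0.1103  0.    ]
```

Request:
send_rows --series '[[[0, -0.005, 0], [0, 0, 0]], [[0, -0.01, 0], [0, 0, 0]], [[0, -0.012, 0], [0, 0, 0]], [[0, -0.012, 0], [0, 0, 0]], [[0, -0.012, 0], [0, 0, 0]], [[0, -0.012, 0], [0, 0, 0]], [[0, -0.012, 0], [0, 0, 0]], [[0, -0.012, 0], [0, 0, 0]], [[0, -0.012, 0], [0, 0, 0]], [[0, -0.008, 0], [0, 0, 0]], [[0, -0.004, 0], [0, 0, 0]], [[0, 0, 0], [0, 0, 0]], [[0, 0, 0], [0, 0, 0]], [[0, 0, 0], [0, 0, 0]]]'

```text
time_s: 6.85
ee_pos: [0.5829, -0.0235, 0.0705]
orientation: [-0.05, 0.999, -0.001, 0.0]
force: [-0.6, 0.4, 4.1]
finger_gap: 0.109
gripper_force: 27.3
```

Run:
```python
from h import *
plan([.5827,-.0217,.0705],np.radians(95.7))
```

```text
t 6.85 pos [ 0.5829 -0.0235  0.0705] F [-0.6  0.4  4.1] gap 0.109
turn units [-0.015  0.011 -0.001] shift units [0.0001 0.003  0.    ]
```

Request:
send_rows --series '[[[0, 0, 0], [0, 0, 0]], [[0, 0, 0], [0, 0, 0]], [[0, 0, 0], [0, 0, 0]], [[0, 0, 0], [0, 0, 0]], [[0, 0, 0], [0, 0, 0]], [[0, 0, 0], [0, 0, 0]], [[0, 0, -0.02], [0, 0, 0]], [[0, 0, -0.04], [0, 0, 0]], [[0, 0, -0.05], [0, 0, 0]], [[0, 0, -0.05], [0, 0, 0]], [[0.005, 0, -0.05], [0, 0, 0]], [[0.02, 0, -0.05], [0, 0, 0]], [[0.02, 0, -0.05], [0, 0, 0]], [[0.01, 0, -0.03], [0, 0, 0]], [[0, 0, 0], [0, 0, 0]], [[0, 0, 0], [0, 0, 0]], [[0, 0, 0], [0, 0, 0]]]' --claw -1

```text
time_s: 8.27
ee_pos: [0.5493, -0.0255, 0.2735]
orientation: [-0.05, 0.999, 0.0, -0.0]
force: [-0.4, 0.2, -0.9]
finger_gap: 0.999
gripper_force: 0.0
```

Run:
```python
from h import *
import pickle
plan([.46,-.285,.27],np.radians(66))
P=cam("wrist");pickle.dump(P,open("P3.pkl","wb"))
im=optics.get_image("wrist")[:,:,::-1];cv2.imwrite("pics/w3.png",im)
for c in ("wrist","top","scene"):
  if c!="wrist": optics.get_image(c)
  for q in ("plate_top","disc_center"):
    print(c,q,[(np.round(d["centre"],4).tolist(),round(d["score"],2)) for d in models.place_of(c,q)[:1]])
gray=cv2.cvtColor(np.ascontiguousarray(im),cv2.COLOR_BGR2GRAY)
d=proj(P,[.738,-.006,.045]).round().astype(int);print(d)
x,y=d-32;mk=(gray[y:y+64,x:x+64]<28).astype(np.uint8)
n,lab,st,ce=cv2.connectedComponentsWithStats(mk);i=1+np.argmax(st[1:,4]);print(st[i],ce[i]+d-32,onz(P,ce[i]+d-32,.045))
q=proj(P,[.583,-.0225,.1]).round().astype(int);print(q)
a=cv2.resize(im[q[1]-50:q[1]+50,q[0]-60:q[0]+60],None,fx=6,fy=6,interpolation=cv2.INTER_NEAREST)
cv2.imwrite("pics/w3c.png",np.clip(a.astype(int)*1.5,0,255).astype(np.uint8))
```

```text
t 8.27 pos [ 0.5493 -0.0255  0.2735] F [-0.4  0.2 -0.9] gap 0.999
turn units [ 2.000e-03 -1.300e-02  6.486e+00] shift units [-0.0399 -0.4557  0.0059]
wrist plate_top [([0.585, -0.0242, 0.0978], 0.86)]
wrist disc_center [([0.7412, 0.0015, 0.0493], 0.75)]
top plate_top []
top disc_center [([0.7367, -0.006, 0.0414], 0.7)]
scene plate_top [([0.5805, -0.0232, 0.098], 0.66)]
scene disc_center [([0.74, -0.0086, 0.0452], 0.66)]
[328 362]
[   7   12   50   43 1656] [327.77717391 363.34601449] [ 0.73931034 -0.00563188  0.045     ]
[327 255]
```

View pics/w3c.png

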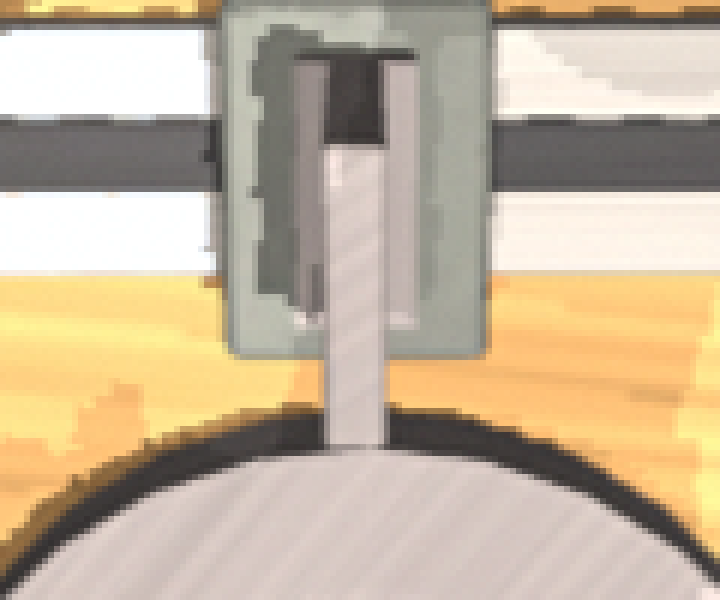

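The plate now stands at about (326,255) and the disc hole at (328,363), in line to within about 2 mm. Next is the lamp.

Request:
send_rows --series '[[[0, 0, 0], [0, 0, 0.92]], [[0, 0, 0], [0, 0, 0.93]], [[0, 0, 0], [0, 0, 0.93]], [[0, 0, 0], [0, 0, 0.93]], [[0, 0, 0], [0, 0, 0.93]], [[0, 0, 0], [0, 0, 0.93]], [[0, 0, 0], [0, 0, 0.92]], [[-0.004, -0.03, 0], [0, 0, 0]], [[-0.004, -0.045, 0], [0, 0, 0]], [[-0.004, -0.045, 0], [0, 0, 0]], [[-0.004, -0.045, 0], [0, 0, 0]], [[-0.004, -0.045, 0], [0, 0, 0]], [[-0.004, -0.045, 0], [0, 0, 0]], [[-0.004, -0.045, 0], [0, 0, 0]], [[-0.004, -0.045, 0], [0, 0, 0]], [[-0.004, -0.045, 0], [0, 0, 0]], [[-0.004, -0.045, 0.006], [0, 0, 0]], [[0, -0.021, 0], [0, 0, 0]], [[0, 0, 0], [0, 0, 0]], [[0, 0, 0], [0, 0, 0]]]'

```text
time_s: 10.38
ee_pos: [0.4601, -0.2856, 0.2705]
orientation: [0.209, 0.978, 0.0, 0.0]
force: [-0.6, 0.5, -0.4]
finger_gap: 1.001
gripper_force: 0.0
```

Run:
```python
from h import *
import pickle
plan([.46,-.285,.2],np.radians(66))
P=cam("wrist");pickle.dump(P,open("P4.pkl","wb"))
im=optics.get_image("wrist")[:,:,::-1];cv2.imwrite("pics/w4.png",im)
for q in ("lamp","lamp_hinge","lamp_handles","lamp_lens","stand_top"):
    print(q,[(np.round(d["centre"],4).tolist(),round(d["score"],2),proj(P,d["centre"]).round(1).tolist()) for d in models.place_of("wrist",q)[:1]])
```

```text
t 10.38 pos [ 0.4601 -0.2856  0.2705] F [-0.6  0.5 -0.4] gap 1.001
turn units [ 0.008 -0.    -0.028] shift units [0.0005 0.0009 0.1175]
lamp [([0.4593, -0.2873, 0.0465], 0.8, [325.0, 208.1])]
lamp_hinge [([0.4606, -0.2886, 0.0977], 0.81, [324.0, 221.4])]
lamp_handles [([0.4582, -0.288, 0.1405], 0.77, [323.0, 231.4])]
lamp_lens [([0.5135, -0.3204, 0.0975], 0.75, [316.4, 284.2])]
stand_top []
```

View pics/w4.png

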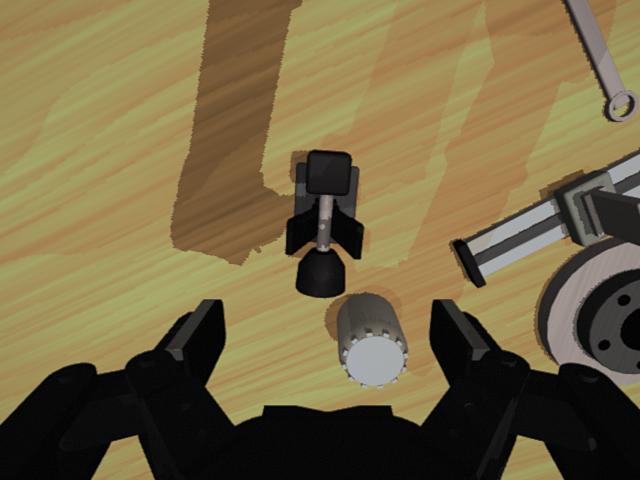

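Run:
```python
from h import *
import pickle;P=pickle.load(open("P4.pkl","rb"))
im=cv2.imread("pics/w4.png");g=cv2.cvtColor(im,cv2.COLOR_BGR2GRAY);h=cv2.cvtColor(im,cv2.COLOR_BGR2HSV)
mk=((g>75)&(h[:,:,1]<90)).astype(np.uint8);mk[:190]=0;mk[255:]=0;mk[:,:312]=0;mk[:,338:]=0
rows=[(v,np.flatnonzero(mk[v]).mean(),mk[v].sum()) for v in range(190,255) if mk[v].sum()>3]
print([(v,round(u,1),int(n)) for v,u,n in rows[::5]])
A=np.array(rows);p=np.polyfit(A[:,0],A[:,1],1)
def yaw(u0,v0,u1,v1,z):
    a=onz(P,(u0,v0),z);b=onz(P,(u1,v1),z);print(a.round(4),b.round(4),np.degrees(np.arctan2(*(b-a)[[1,0]])))
v0,v1=A[0,0],A[-1,0];yaw(np.polyval(p,v0),v0,np.polyval(p,v1),v1,.096)
# black outlines of battery and head
bk=(g<40).astype(np.uint8)
for v in (155,165,175,185,262,270,280,290): 
    x=np.flatnonzero(bk[v,280:365])+280
    print(v,x.min(),x.max(),len(x))
yaw(329,172,320.5,272,.12)
for v in (212,225,240,250,256):
    x=np.flatnonzero(bk[v,280:370])+280;print(v,x.min(),x.max())
```

```text
[(195, np.float64(326.5), 10), (200, np.float64(326.0), 13), (205, np.float64(326.0), 13), (210, np.float64(325.5), 12), (215, np.float64(325.5), 12), (220, np.float64(324.0), 9), (225, np.float64(323.5), 10), (230, np.float64(324.0), 9), (235, np.float64(323.0), 9), (240, np.float64(323.0), 9), (245, np.float64(322.5), 8), (250, np.float64(323.0), 9)]
[ 0.44   -0.2769  0.096 ] [ 0.4851 -0.3015  0.096 ] -28.540506540683882
155 308 349 42
165 297 350 54
175 296 350 55
185 306 349 44
262 300 341 42
270 298 344 47
280 297 344 48
290 298 344 47
[ 0.4204 -0.2659  0.12  ] [ 0.4957 -0.3076  0.12  ] -28.961209213042434
212 295 342
225 287 362
240 286 361
250 286 360
256 304 360
```

Run:
```python
import cv2,numpy as np
im=cv2.imread("pics/w4.png")
a=cv2.resize(im[145:305,270:380],None,fx=3.7,fy=3.7,interpolation=cv2.INTER_CUBIC)
b=cv2.imread("pics/top0.png")[245:330,415:490];b=cv2.resize(b,None,fx=5,fy=5,interpolation=cv2.INTER_CUBIC)
o=np.zeros((592,407+375,3),np.uint8);o[:a.shape[0],:a.shape[1]]=a[:592];o[:b.shape[0],407:]=b
cv2.imwrite("pics/w4c.png",np.clip(o.astype(int)*2.2,0,255).astype(np.uint8))
```

```text
(no output)
```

View pics/w4c.png

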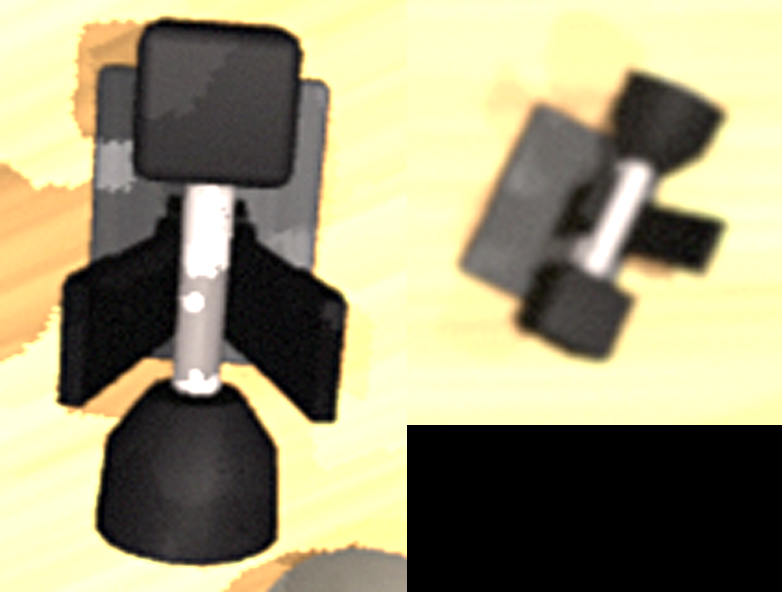

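The wrist crop shows the bright pin running from about (326.5,195) to (322.5,251), with the handle tops at (287,237) and (362,242). The top crop puts the middle of the pin at (457.8,289).

Run:
```python
from h import *
import pickle;P=pickle.load(open("P4.pkl","rb"));T=cam("top")
H=tri([(P,(324.6,222.5)),(T,(457.8,289))]);print("pin tri",H)
a=[onz(P,q,.156) for q in [(286.8,219),(287.5,254.5),(363,226),(360.5,258)]];print("handles",np.mean(a,0),np.linalg.norm(a[0]+a[1]-a[2]-a[3])/2)
print(onz(P,(324.6,222.5),.099))
plan([.4625,-.2885,.131],np.radians(61.3))
```

```text
pin tri [ 0.4576758  -0.28667874  0.11662407]
handles [ 0.4606155  -0.28769201  0.156     ] 0.055161051070649614
[ 0.46144354 -0.28838547  0.099     ]
t 10.68 pos [ 0.4611 -0.284   0.2705] F [-0.6  0.3  0.5] gap 1.002
turn units [0.008 0.    1.055] shift units [-0.0057 -0.0055  0.2325]
```

Request:
send_rows --series '[[[0, 0, 0], [0, 0, 0.53]], [[0, 0, 0], [0, 0, 0.53]], [[0, -0.003, 0.04], [0, 0, 0]], [[0, -0.003, 0.05], [0, 0, 0]], [[0, 0, 0.04], [0, 0, 0]], [[0, 0, 0], [0, 0, 0]], [[0, 0, 0], [0, 0, 0]], [[0, 0, 0], [0, 0, 0]]]'

```text
time_s: 11.35
ee_pos: [0.4595, -0.2888, 0.194]
orientation: [0.249, 0.968, -0.0, 0.001]
force: [0.0, -0.5, 1.0]
finger_gap: 1.0
gripper_force: 0.0
```

Run:
```python
from h import *
import pickle;P0=pickle.load(open("P4.pkl","rb"))
P=cam("wrist");im=optics.get_image("wrist")[:,:,::-1];cv2.imwrite("pics/w5.png",im)
for q in ("lamp_hinge","lamp_handles"):
    print(q,[(np.round(d["centre"],4).tolist(),round(d["score"],2)) for d in models.place_of("wrist",q)[:1]])
g=cv2.cvtColor(np.ascontiguousarray(im),cv2.COLOR_BGR2GRAY);h=cv2.cvtColor(np.ascontiguousarray(im),cv2.COLOR_BGR2HSV)
c=proj(P,[.461,-.288,.098]);print("pin pred",c)
u,v=c.astype(int)
mk=((g>75)&(h[:,:,1]<90)).astype(np.uint8);s=np.zeros_like(mk);s[v-60:v+60,u-22:u+22]=1;mk&=s
n,lab,st,ce=cv2.connectedComponentsWithStats(mk)
for i in np.argsort(-st[1:,4])[:3]+1:print(st[i],ce[i])
bk=g<40
for w in range(v-20,v+90,12):
    x=np.flatnonzero(bk[w,u-80:u+80])+u-80;print(w,x.min() if len(x) else 0,x.max() if len(x) else 0)
plan([.461,-.2875,.131],np.radians(61.3))
a=cv2.resize(im[v-120:v+110,u-100:u+100],None,fx=2.6,fy=2.6)
cv2.imwrite("pics/w5c.png",np.clip(a.astype(int)*2.2,0,255).astype(np.uint8))
```

```text
lamp_hinge [([0.4612, -0.2895, 0.0965], 0.67)]
lamp_handles [([0.4577, -0.2908, 0.1371], 0.73)]
pin pred [328.93169254 246.40251544]
[320 214  18  70 993] [328.36253776 246.80866062]
226 311 353
238 300 357
250 282 375
262 275 382
274 276 382
286 277 381
298 277 381
310 299 359
322 299 360
334 299 360
t 11.5 pos [ 0.4596 -0.2893  0.1944] F [ 0.8 -0.2  0.2] gap 1.001
turn units [ 0.001  0.047 -0.036] shift units [-0.0005  0.0037  0.1057]
```

View pics/w5c.png

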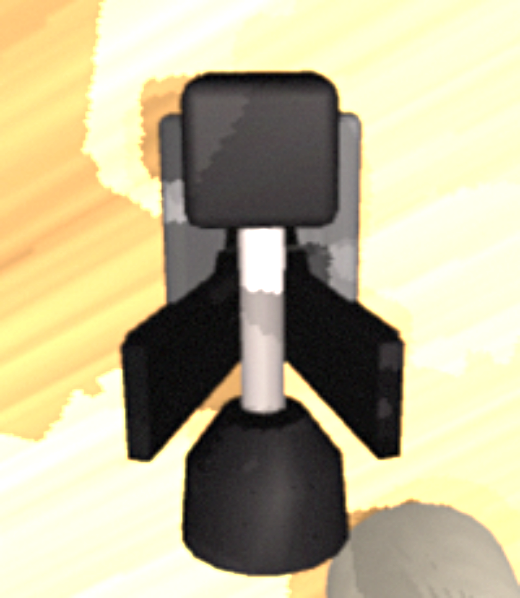

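The lamp is square in the view, with its pin at (328,247) as predicted and the handles at 276 to 382. I'll descend and squeeze.

Request:
send_rows --series '[[[0, 0.003, 0.03], [0, 0, 0]], [[0, 0, 0.03], [0, 0, 0]], [[0, 0, 0.025], [0, 0, 0]], [[0, 0, 0.015], [0, 0, 0]], [[0, 0, 0.006], [0, 0, 0]], [[0, 0, 0], [0, 0, 0]], [[0, 0, 0], [0, 0, 0]]]'

```text
time_s: 12.08
ee_pos: [0.4599, -0.2875, 0.1298]
orientation: [0.249, 0.968, -0.0, 0.001]
force: [-0.2, -1.1, -0.8]
finger_gap: 1.0
gripper_force: 0.0
```

Request:
send_rows --series '[[[0, 0, 0], [0, 0, 0]], [[0, 0, 0], [0, 0, 0]], [[0, 0, 0], [0, 0, 0]], [[0, 0, 0], [0, 0, 0]], [[0, 0, 0], [0, 0, 0]], [[0, 0, 0], [0, 0, 0]], [[0, 0, 0], [0, 0, 0]], [[0, 0, 0], [0, 0, 0]], [[0, 0, 0], [0, 0, 0]], [[0, 0, 0], [0, 0, 0]], [[0, 0, 0], [0, 0, 0]], [[0, 0, 0], [0, 0, 0]]]' --claw 1 --newtons 40

```text
time_s: 13.08
ee_pos: [0.4597, -0.2872, 0.1291]
orientation: [0.249, 0.968, -0.0, 0.0]
force: [1.7, -0.5, 0.8]
finger_gap: 0.329
gripper_force: 40.3
```

Request:
send_rows --series '[[[0, 0, -0.008], [0, 0, 0]], [[0, 0, -0.012], [0, 0, 0]], [[0, 0, -0.015], [0, 0, 0]], [[0, 0, -0.015], [0, 0, 0]], [[0, 0, -0.02], [0, 0, 0]], [[0, 0, -0.02], [0, 0, 0]], [[0, 0, -0.03], [0, 0, 0]], [[0, 0, -0.03], [0, 0, 0]], [[0, 0, -0.03], [0, 0, 0]], [[0, 0, -0.02], [0, 0, 0]], [[0, 0, 0], [0, 0, 0]], [[0, 0, 0], [0, 0, 0]]]'

```text
time_s: 14.08
ee_pos: [0.4594, -0.2873, 0.2498]
orientation: [0.25, 0.968, -0.0, 0.001]
force: [0.0, -0.3, -2.2]
finger_gap: 0.327
gripper_force: 40.0
```

Run:
```python
from h import *
P=cam("wrist");im=optics.get_image("wrist")[:,:,::-1];cv2.imwrite("pics/w6.png",im)
for q in ("lamp","lamp_hinge","lamp_handles","lamp_lens"):
    print(q,[(np.round(d["centre"],4).tolist(),round(d["score"],2)) for d in models.place_of("wrist",q)[:1]])
plan([.5825,-.0225,.25],np.radians(95.7))
```

```text
lamp [([0.4635, -0.2771, 0.1566], 0.67)]
lamp_hinge [([0.4586, -0.2902, 0.2069], 0.84)]
lamp_handles [([0.456, -0.2982, 0.2525], 0.91)]
lamp_lens [([0.5148, -0.319, 0.2083], 0.93)]
t 14.33 pos [ 0.4588 -0.2865  0.2478] F [ 0.3 -0.3 -2. ] gap 0.33
turn units [ 0.009 -0.029 -7.545] shift units [-0.2489  0.4173 -0.0037]
```

View pics/w6.png

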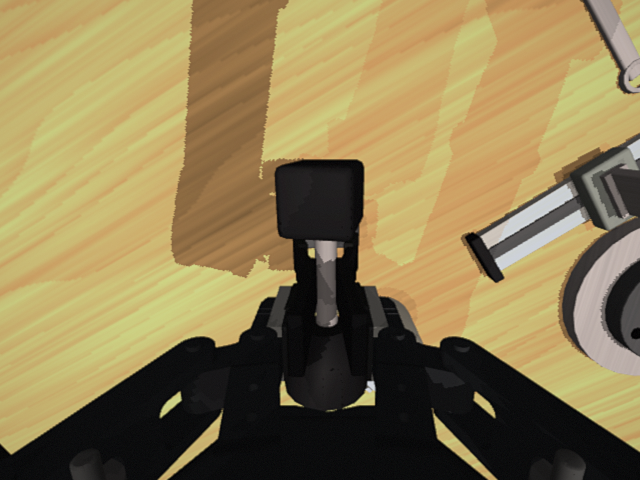

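The lamp is lifted clear and held symmetrically, with its pin running from (324,242) to (327,325). That was the tenth picture, so I'll use numbers only from here.

Run:
```python
from h import *
P=cam("wrist")
for c in ("scene","top","scene","top"):
    optics.get_image(c)
    for q in ("lamp","lamp_hinge","lamp_lens","plate_top"):
        print(c,q,[(np.round(d["centre"],4).tolist(),round(d["score"],2)) for d in models.place_of(c,q)[:1]])
im=cv2.imread("pics/w6.png");g=cv2.cvtColor(im,cv2.COLOR_BGR2GRAY)
mk=(g>50).astype(np.uint8);mk[:240]=0;mk[335:]=0;mk[:,:312]=0;mk[:,342:]=0
rows=[]
for v in range(238,332,6):
    x=np.flatnonzero(mk[v]);rows.append((v,x.min() if len(x) else 0,x.max() if len(x) else 0))
print(rows)
for z in (.2,.205,.21,.215):
    a=onz(P,(323.5,241),z);b=onz(P,(327,325),z);print(z,a,b,np.linalg.norm(a-b),np.degrees(np.arctan2(*(b-a)[[1,0]])))
plan([.5825,-.0225,.25],np.radians(95.7))
```

```text
scene lamp [([0.4643, -0.281, 0.1574], 0.89)]
scene lamp_hinge [([0.4577, -0.2887, 0.2073], 0.72)]
scene lamp_lens [([0.515, -0.3206, 0.2097], 0.59)]
scene plate_top [([0.4641, -0.288, 0.0837], 0.37)]
top lamp [([0.4667, -0.2782, 0.1552], 0.58)]
top lamp_hinge [([0.4585, -0.2899, 0.2093], 0.94)]
top lamp_lens [([0.5152, -0.3198, 0.2106], 0.92)]
top plate_top [([0.5843, -0.0233, 0.1012], 0.68)]
scene lamp [([0.4671, -0.2821, 0.1583], 0.94)]
scene lamp_hinge [([0.4609, -0.2924, 0.2077], 0.78)]
scene lamp_lens [([0.5169, -0.3205, 0.2118], 0.7)]
scene plate_top [([0.5811, -0.0248, 0.0993], 0.79)]
top lamp [([0.4703, -0.2776, 0.1575], 0.77)]
top lamp_hinge [([0.4573, -0.2898, 0.2071], 0.67)]
top lamp_lens [([0.5171, -0.3215, 0.2128], 0.84)]
top plate_top [([0.5814, -0.027, 0.1031], 0.69)]
[(238, 0, 0), (244, np.int64(312), np.int64(341)), (250, np.int64(312), np.int64(341)), (256, np.int64(312), np.int64(341)), (262, np.int64(316), np.int64(334)), (268, np.int64(317), np.int64(334)), (274, np.int64(317), np.int64(334)), (280, np.int64(317), np.int64(335)), (286, np.int64(318), np.int64(33
[... 164 characters left out ...]
t64(316), np.int64(338)), (322, np.int64(317), np.int64(336)), (328, 0, 0)]
0.2 [ 0.44220575 -0.27935513  0.2       ] [ 0.48769343 -0.30229747  0.2       ] 0.05094585106922481 -26.764724175545854
0.205 [ 0.4409152  -0.27858258  0.205     ] [ 0.48513932 -0.30088763  0.205     ] 0.04953068429577032 -26.764724175545805
0.21 [ 0.43962465 -0.27781003  0.21      ] [ 0.48258522 -0.29947779  0.21      ] 0.04811551752231582 -26.764724175545837
0.215 [ 0.4383341  -0.27703748  0.215     ] [ 0.48003112 -0.29806796  0.215     ] 0.046700350748861336 -26.764724175545783
t 15.33 pos [ 0.4593 -0.287   0.2489] F [ 0.1  0.3 -1.5] gap 0.329
turn units [ 0.    -0.    -7.545] shift units [-0.248   0.4182 -0.0018]
```

Request:
send_rows --series '[[[0, 0, 0], [0, 0, -0.91]], [[0, 0, 0], [0, 0, -0.91]], [[0, 0, 0], [0, 0, -0.91]], [[0, 0, 0], [0, 0, -0.91]], [[0, 0, 0], [0, 0, -0.91]], [[0, 0, 0], [0, 0, -0.91]], [[0, 0, 0], [0, 0, -0.91]], [[0, 0, 0], [0, 0, -0.91]]]'

```text
time_s: 16.0
ee_pos: [0.4593, -0.287, 0.2489]
orientation: [-0.041, 0.999, 0.0, 0.0]
force: [-0.5, -1.2, -3.3]
finger_gap: 0.327
gripper_force: 40.0
```

Request:
send_rows --series '[[[-0.008, 0.015, 0], [0, 0, 0]], [[-0.017, 0.03, 0], [0, 0, 0]], [[-0.017, 0.03, 0], [0, 0, 0]], [[-0.017, 0.03, 0], [0, 0, 0]], [[-0.017, 0.03, 0], [0, 0, 0]], [[-0.017, 0.03, 0], [0, 0, 0]], [[-0.017, 0.03, 0], [0, 0, 0]], [[-0.017, 0.03, 0], [0, 0, 0]], [[-0.017, 0.03, 0], [0, 0, 0]], [[-0.017, 0.03, 0], [0, 0, 0]], [[-0.017, 0.03, 0], [0, 0, 0]], [[-0.017, 0.03, 0], [0, 0, 0]], [[-0.017, 0.03, 0], [0, 0, 0]], [[-0.017, 0.03, 0], [0, 0, 0]], [[-0.006, 0.02, 0], [0, 0, 0]], [[0, 0, 0], [0, 0, 0]], [[0, 0, 0], [0, 0, 0]], [[0, 0, 0], [0, 0, 0]]]'

```text
time_s: 17.5
ee_pos: [0.5794, -0.0236, 0.249]
orientation: [-0.038, 0.999, -0.001, -0.0]
force: [0.1, 0.3, -1.5]
finger_gap: 0.329
gripper_force: 40.0
```

Run:
```python
from h import *
for c in ("wrist","scene","top")*2:
    optics.get_image(c)
    for q in ("lamp_hinge","lamp_lens","plate_top"):
        print(c,q,[(np.round(d["centre"],4).tolist(),round(d["score"],2)) for d in models.place_of(c,q)[:1]])
P=cam("wrist");im=optics.get_image("wrist")[:,:,::-1];cv2.imwrite("pics/w7.png",im)
g=cv2.cvtColor(np.ascontiguousarray(im),cv2.COLOR_BGR2GRAY)
d=cv2.absdiff(g,cv2.cvtColor(cv2.imread("pics/w6.png"),cv2.COLOR_BGR2GRAY));print([(v,[int(x) for x in np.flatnonzero(g[v,305:345]>50)[[0,-1]]+305]) for v in (268,280,292,304)])
plan([.580,-.0219,.152],np.radians(94.5))
```

```text
wrist lamp_hinge [([0.5811, -0.0291, 0.2052], 0.67)]
wrist lamp_lens [([0.6426, -0.0229, 0.2078], 0.75)]
wrist plate_top [([0.5827, -0.0239, 0.0959], 0.43)]
scene lamp_hinge [([0.5817, -0.024, 0.2087], 0.84)]
scene lamp_lens [([0.4178, 0.0269, 0.0019], 0.62)]
scene plate_top [([0.5811, -0.0235, 0.1005], 0.8)]
top lamp_hinge []
top lamp_lens []
top plate_top []
wrist lamp_hinge []
wrist lamp_lens [([0.6432, -0.0226, 0.2084], 0.92)]
wrist plate_top [([0.5868, -0.0252, 0.0938], 0.5)]
scene lamp_hinge [([0.5814, -0.0226, 0.2083], 0.92)]
scene lamp_lens [([0.646, -0.0195, 0.2082], 0.7)]
scene plate_top [([0.5831, -0.0243, 0.1005], 0.81)]
top lamp_hinge []
top lamp_lens []
top plate_top []
[(268, [317, 334]), (280, [318, 335]), (292, [318, 335]), (304, [317, 336])]
t 18.75 pos [ 0.58   -0.0218  0.2489] F [ 0.2  0.1 -2.7] gap 0.33
turn units [ 0.001  0.    -0.004] shift units [-0.     -0.0002  0.1615]
```

Request:
send_rows --series '[[[0, 0, 0.02], [0, 0, 0]], [[0, 0, 0.03], [0, 0, 0]], [[0, 0, 0.025], [0, 0, 0]], [[0, 0, 0.015], [0, 0, 0]], [[0, 0, 0.01], [0, 0, 0]], [[0, 0, 0.01], [0, 0, 0]], [[0, 0, 0], [0, 0, 0]]]'

```text
time_s: 19.33
ee_pos: [0.5795, -0.0217, 0.182]
orientation: [-0.039, 0.999, 0.0, -0.001]
force: [-1.0, -0.6, -2.6]
finger_gap: 0.332
gripper_force: 40.0
```

Request:
send_rows --series '[[[0, 0, 0.01], [0, 0, 0]], [[0, 0, 0.01], [0, 0, 0]], [[0, 0, 0.01], [0, 0, 0]], [[0, 0, 0.008], [0, 0, 0]], [[0, 0, 0], [0, 0, 0]], [[0, 0, 0], [0, 0, 0]]]'

```text
time_s: 19.83
ee_pos: [0.5797, -0.0217, 0.1597]
orientation: [-0.039, 0.999, 0.0, -0.0]
force: [0.0, -0.0, -1.1]
finger_gap: 0.327
gripper_force: 40.1
```

Request:
send_rows --series '[[[0, 0, 0.005], [0, 0, 0]], [[0, 0, 0.005], [0, 0, 0]], [[0, 0, 0.002], [0, 0, 0]], [[0, 0, 0], [0, 0, 0]], [[0, 0, 0], [0, 0, 0]], [[0, 0, 0], [0, 0, 0]]]'

```text
time_s: 20.33
ee_pos: [0.5801, -0.0218, 0.153]
orientation: [-0.039, 0.999, -0.0, 0.0]
force: [0.4, -0.1, -1.8]
finger_gap: 0.331
gripper_force: 40.0
```

Run:
```python
from h import *
for c in ("wrist","scene")*2:
    optics.get_image(c)
    for q in ("lamp_hinge","lamp_lens"):
        print(c,q,[(np.round(d["centre"],4).tolist(),round(d["score"],2)) for d in models.place_of(c,q)[:1]])
s=telemetry.get_state();print(s["ee_pos"],s["force"],s["ft_torque"])
```

```text
wrist lamp_hinge [([0.5825, -0.0233, 0.1099], 0.92)]
wrist lamp_lens [([0.6446, -0.0183, 0.1109], 0.76)]
scene lamp_hinge [([0.5829, -0.0271, 0.1108], 0.84)]
scene lamp_lens [([0.6447, -0.0178, 0.118], 0.87)]
wrist lamp_hinge [([0.5825, -0.0244, 0.1092], 0.73)]
wrist lamp_lens [([0.6435, -0.019, 0.114], 0.75)]
scene lamp_hinge [([0.5797, -0.0255, 0.112], 0.62)]
scene lamp_lens [([0.6486, -0.0213, 0.1141], 0.59)]
[ 0.57997715 -0.02171297  0.15289938] [-0.47267837  0.12664437 -2.18420408] [-0.0253448   0.01675022  0.01592668]
```

Request:
send_rows --series '[[[0, 0, 0], [0, 0, 0]], [[0, 0, 0], [0, 0, 0]], [[0, 0, 0], [0, 0, 0]], [[0, 0, 0], [0, 0, 0]], [[0, 0, 0], [0, 0, 0]], [[0, 0, 0], [0, 0, 0]], [[0, 0, 0], [0, 0, 0]], [[0, 0, 0], [0, 0, 0]], [[0, 0, 0], [0, 0, 0]], [[0, 0, 0], [0, 0, 0]], [[0, 0, 0], [0, 0, 0]], [[0, 0, 0], [0, 0, 0]]]' --claw -1

```text
time_s: 21.93
ee_pos: [0.58, -0.0217, 0.1529]
orientation: [-0.039, 0.999, 0.0, 0.0]
force: [-0.5, 0.1, -0.4]
finger_gap: 1.005
gripper_force: 0.0
```

Request:
send_rows --series '[[[0, 0, -0.01], [0, 0, 0]], [[0, 0, -0.02], [0, 0, 0]], [[0, 0, -0.03], [0, 0, 0]], [[0, 0, -0.04], [0, 0, 0]], [[0, 0, -0.04], [0, 0, 0]], [[0, 0, -0.04], [0, 0, 0]], [[0, 0, -0.02], [0, 0, 0]], [[0.01, 0, 0], [0, 0, 0]], [[0.02, 0, 0], [0, 0, 0]], [[0.02, 0, 0], [0, 0, 0]], [[0, 0, 0], [0, 0, 0]], [[0, 0, 0], [0, 0, 0]]]'

```text
time_s: 22.93
ee_pos: [0.5492, -0.0241, 0.2724]
orientation: [-0.039, 0.999, 0.0, -0.0]
force: [-0.3, 0.0, -0.3]
finger_gap: 1.001
gripper_force: 0.0
```

Run:
```python
from h import *
import pickle
for c in ("scene","top","wrist")*2:
    im=optics.get_image(c)[:,:,::-1]
    cv2.imwrite(f"pics/f_{c}.png",im)
    for q in ("lamp","lamp_hinge","lamp_handles","lamp_lens","plate_top","disc_center"):
        print(c,q,[(np.round(d["centre"],4).tolist(),round(d["score"],2)) for d in models.place_of(c,q)[:1]])
P=cam("wrist");pickle.dump(P,open("P8.pkl","wb"));print(proj(P,[.5828,-.0237,.112]))
im=cv2.imread("pics/f_wrist.png");u,v=proj(P,[.5828,-.0237,.112]).astype(int)
g=cv2.cvtColor(im,cv2.COLOR_BGR2GRAY);h=cv2.cvtColor(im,cv2.COLOR_BGR2HSV)
mk=((g>75)&(h[:,:,1]<90)).astype(np.uint8)
for w in range(v-28,v+36,7):
    x=np.flatnonzero(mk[w,u-12:u+13])+u-12;b=np.flatnonzero(g[w,u-70:u+70]<40)+u-70
    print(w,x.min() if len(x) else 0,x.max() if len(x) else 0,b.min() if len(b) else 0,b.max() if len(b) else 0)
print(telemetry.get_state()["time_s"])
```

```text
scene lamp [([0.5829, -0.0273, 0.0691], 0.55)]
scene lamp_hinge [([0.5811, -0.0246, 0.1183], 0.57)]
scene lamp_handles [([0.585, -0.0213, 0.1624], 0.93)]
scene lamp_lens [([0.6466, -0.0167, 0.1229], 0.93)]
scene plate_top [([0.5821, -0.0233, 0.1021], 0.87)]
scene disc_center [([0.7428, -0.0079, 0.0476], 0.73)]
top lamp []
top lamp_hinge []
top lamp_handles []
top lamp_lens []
top plate_top []
top disc_center [([0.738, -0.005, 0.0452], 0.7)]
wrist lamp [([0.5771, -0.0257, 0.0675], 0.79)]
wrist lamp_hinge [([0.5811, -0.0243, 0.1175], 0.65)]
wrist lamp_handles [([0.5778, -0.0241, 0.1599], 0.64)]
wrist lamp_lens [([0.6438, -0.0173, 0.1211], 0.64)]
wrist plate_top []
wrist disc_center [([0.7429, -0.0009, 0.0474], 0.88)]
scene lamp [([0.5861, -0.0241, 0.0722], 0.7)]
scene lamp_hinge [([0.5849, -0.0248, 0.1228], 0.64)]
scene lamp_handles [([0.5833, -0.0208, 0.1646], 0.95)]
scene lamp_lens [([0.6463, -0.0176, 0.1237], 0.71)]
scene plate_top [([0.583, -0.0253, 0.0992], 0.68)]
scene disc_center [([0.7393, -0.0071, 0.0492], 0.79)]
top lamp []
top lamp_hinge []
top lamp_handles []
top lamp_lens []
top plate_top []
top disc_center [([0.7403, -0.0042, 0.0457], 0.97)]
wrist lamp [([0.5769, -0.0223, 0.066], 0.82)]
wrist lamp_hinge [([0.5827, -0.0245, 0.1185], 0.93)]
wrist lamp_handles [([0.5816, -0.0226, 0.1641], 0.83)]
wrist lamp_lens [([0.6428, -0.0191, 0.122], 0.61)]
wrist plate_top []
wrist disc_center [([0.7438, -0.0013, 0.0492], 0.96)]
[324.80810776 258.37752555]
230 0 0 301 346
237 319 331 314 335
244 319 331 311 338
251 319 331 308 341
258 319 331 300 351
265 320 331 290 360
272 320 331 285 363
279 320 334 285 363
286 312 331 285 363
293 0 0 280 363
25.0333
```

Request:
send_rows --series '[[[-0.01, -0.0025, 0], [0, 0, 0]], [[-0.02, 0, 0], [0, 0, 0]], [[-0.02, 0, 0], [0, 0, 0]], [[0, 0, 0.02], [0, 0, 0]], [[0, 0, 0.04], [0, 0, 0]], [[0, 0, 0.04], [0, 0, 0]], [[0, 0, 0.04], [0, 0, 0]], [[0, 0, 0.03], [0, 0, 0]], [[0, 0, 0.02], [0, 0, 0]], [[0, 0, 0.008], [0, 0, 0]], [[0, 0, 0], [0, 0, 0]], [[0, 0, 0], [0, 0, 0]]]'

```text
time_s: 26.03
ee_pos: [0.5807, -0.0234, 0.1546]
orientation: [-0.039, 0.999, -0.0, 0.0]
force: [0.2, 0.3, 0.8]
finger_gap: 1.001
gripper_force: 0.0
```

Request:
send_rows --series '[[[0, 0, 0], [0, 0, 0]], [[0, 0, 0], [0, 0, 0]], [[0, 0, 0], [0, 0, 0]], [[0, 0, 0], [0, 0, 0]], [[0, 0, 0], [0, 0, 0]], [[0, 0, 0], [0, 0, 0]], [[0, 0, 0], [0, 0, 0]], [[0, 0, 0], [0, 0, 0]], [[0, 0, 0], [0, 0, 0]], [[0, 0, 0], [0, 0, 0]], [[0, 0, 0], [0, 0, 0]], [[0, 0, 0], [0, 0, 0]]]' --claw 1 --newtons 40

```text
time_s: 27.03
ee_pos: [0.5802, -0.0232, 0.1541]
orientation: [-0.039, 0.999, 0.0, 0.0]
force: [0.2, 0.1, -0.1]
finger_gap: 0.323
gripper_force: 42.0
```

Run:
```python
from h import *
for c in ("wrist","scene")*2:
    optics.get_image(c)
    for q in ("lamp_hinge","lamp_lens"):
        print(c,q,[(np.round(d["centre"],4).tolist(),round(d["score"],2)) for d in models.place_of(c,q)[:1]])
s=telemetry.get_state();print(s["time_s"],s["ee_pos"],s["force"],s["finger_gap"])
```

```text
wrist lamp_hinge [([0.5825, -0.0257, 0.1084], 0.85)]
wrist lamp_lens [([0.6406, -0.0191, 0.1129], 0.94)]
scene lamp_hinge [([0.4164, 0.0251, 0.0033], 0.66)]
scene lamp_lens [([0.6443, -0.021, 0.115], 0.75)]
wrist lamp_hinge [([0.5808, -0.0248, 0.1066], 0.98)]
wrist lamp_lens [([0.6428, -0.0182, 0.1094], 0.71)]
scene lamp_hinge [([0.5818, -0.0259, 0.1103], 0.91)]
scene lamp_lens [([0.6487, -0.022, 0.1118], 0.78)]
27.6333 [ 0.58011452 -0.02321649  0.1541204 ] [ 0.55690142 -0.41264653 -0.08041142] 0.3273962533182457
```

Request:
send_rows --series '[[[0, 0, 0.002], [0, 0, 0]], [[0, 0, 0.001], [0, 0, 0]], [[0, 0, 0], [0, 0, 0]], [[0, 0, 0], [0, 0, 0]]]'

```text
time_s: 27.97
ee_pos: [0.5805, -0.0232, 0.1526]
orientation: [-0.039, 0.999, 0.0, 0.001]
force: [1.9, 0.0, -0.2]
finger_gap: 0.33
gripper_force: 42.1
```

Request:
send_rows --series '[[[0, 0, 0.001], [0, 0, 0]], [[0, 0, 0.002], [0, 0, 0]], [[0, 0, 0.002], [0, 0, 0]], [[0, 0, 0.001], [0, 0, 0]], [[0, 0, 0], [0, 0, 0]], [[0, 0, 0], [0, 0, 0]], [[0, 0, 0], [0, 0, 0]], [[0, 0, 0], [0, 0, 0]], [[0, 0, 0], [0, 0, 0]], [[0, 0, 0], [0, 0, 0]], [[0, 0, 0], [0, 0, 0]], [[0, 0, 0], [0, 0, 0]]]' --claw -1

```text
time_s: 28.97
ee_pos: [0.5801, -0.0232, 0.1487]
orientation: [-0.039, 0.999, 0.0, 0.0]
force: [0.3, 0.2, -0.5]
finger_gap: 0.998
gripper_force: 0.0
```

Request:
send_rows --series '[[[0, 0, -0.01], [0, 0, 0]], [[0, 0, -0.02], [0, 0, 0]], [[0, 0, -0.03], [0, 0, 0]], [[0, 0, -0.04], [0, 0, 0]], [[0, 0, -0.04], [0, 0, 0]], [[0, 0, -0.04], [0, 0, 0]], [[0, 0, -0.02], [0, 0, 0]], [[0.01, 0, 0], [0, 0, 0]], [[0.02, 0, 0], [0, 0, 0]], [[0.02, 0, 0], [0, 0, 0]], [[0, 0, 0], [0, 0, 0]], [[0, 0, 0], [0, 0, 0]]]'

```text
time_s: 29.97
ee_pos: [0.5493, -0.0256, 0.2682]
orientation: [-0.039, 0.999, 0.0, -0.0]
force: [-0.5, 0.2, -0.2]
finger_gap: 0.998
gripper_force: 0.0
```

Run:
```python
from h import *
for c in ("scene","wrist")*2:
    im=optics.get_image(c)[:,:,::-1];cv2.imwrite(f"pics/g_{c}.png",im)
    for q in ("lamp","lamp_hinge","lamp_handles","lamp_lens","plate_top"):
        print(c,q,[(np.round(d["centre"],4).tolist(),round(d["score"],2)) for d in models.place_of(c,q)[:1]])
for q in ("can","oil_filter","wrench"):print(q,[np.round(d["centre"],3) for d in models.place_of("scene",q)[:1]])
# carrier block position in track, from the wrist picture vs. disc hole
P=cam("wrist");g=cv2.imread("pics/g_wrist.png",0)
d=proj(P,[.738,-.006,.045]).astype(int);mk=(g[d[1]-32:d[1]+32,d[0]-32:d[0]+32]<28).astype(np.uint8)
n,l,st,ce=cv2.connectedComponentsWithStats(mk);i=1+np.argmax(st[1:,4]);print(st[i],onz(P,ce[i]+d-32,.045))
print(telemetry.get_state()["time_s"])
```

```text
scene lamp [([0.5835, -0.0281, 0.0636], 0.74)]
scene lamp_hinge [([0.5807, -0.0237, 0.116], 0.78)]
scene lamp_handles [([0.5795, -0.0205, 0.1593], 0.94)]
scene lamp_lens [([0.6461, -0.0176, 0.117], 0.67)]
scene plate_top [([0.5803, -0.0225, 0.0991], 0.61)]
wrist lamp [([0.5761, -0.0233, 0.0624], 0.59)]
wrist lamp_hinge [([0.581, -0.0253, 0.1085], 0.72)]
wrist lamp_handles [([0.58, -0.0227, 0.1554], 0.78)]
wrist lamp_lens [([0.6428, -0.0209, 0.1138], 0.68)]
wrist plate_top []
scene lamp [([0.5847, -0.0261, 0.0641], 0.75)]
scene lamp_hinge [([0.58, -0.027, 0.1145], 0.91)]
scene lamp_handles [([0.5826, -0.0195, 0.1601], 0.69)]
scene lamp_lens [([0.6458, -0.0212, 0.1151], 0.74)]
scene plate_top [([0.5812, -0.0243, 0.0996], 0.68)]
wrist lamp [([0.4179, 0.0308, 0.0016], 0.47)]
wrist lamp_hinge [([0.5801, -0.0268, 0.1107], 0.9)]
wrist lamp_handles [([0.5784, -0.0236, 0.1518], 0.72)]
wrist lamp_lens [([0.6412, -0.0202, 0.1133], 0.73)]
wrist plate_top []
can [array([0.442, 0.285, 0.001])]
oil_filter [array([ 0.616, -0.304, -0.004])]
wrench [array([0.417, 0.025, 0.002])]
[   8   12   50   43 1683] [ 0.7393745  -0.00560902  0.045     ]
31.3167
```

```bash
python3 -c "
from workcell import order
print(order.job_done())"
```

```text
the job is handed in; nothing more can be done
None
```

The job is handed in, with no verdict shown: the carrier stands opposite the disc centre to within about 2–3 mm. The lamp is clipped about 37 mm down over its plate, upright, released and with its lens towards the disc; the can, oil filter and wrench are where they were.

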